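# Shim the rocking bench scale level

## Robot

A 6-joint arm with a two-finger parallel gripper is mounted at the origin on a cart in front of the work surface, level with it; the furniture and walls round the work are solid. World frame = base frame: x ahead of the robot, y to its left, z up, the work surface at z = 0. Lengths are in m, angles in rad, forces in N, time in s.
With the tool pointing down it reaches from about 0.35 to 0.775 m from the base axis. Payload 7.3 kg.
Tool frame: the origin (TCP) lies at the very end of the fingers, on their centre line; the grasp point (between the pads) lies 19 mm behind it (robot.hold_point_z is the distance from the TCP to the grasp point, in m); y points along the fingers, z is the direction in which the jaws open and shut, and the axes are right-handed (so a half turn about y gives the same grasp; the last joint's range is limited). The gripper opens to 92 mm and grips with 3 to 60 N. Pads are 19 mm wide; open, the fingers measure 130 mm over their backs; the gripper's body (75 mm by 190 mm) begins 47 mm behind the grasp point.
Start: joints at [1.127, 0.342, 1.524, -0, 1.275, -0.146], TCP at [0.154, 0.502, 0.227] pointing down, gripper open.
Joint ranges: [-2.53, 2.53], [-0.77, 2.02], [0.04, 2.7], [-1, 4.14], [0.28, 2.66], [-3.11, 3.11]. Speed limits (rad/s): [2.57, 2.57, 3.14, 3.14, 3.14, 3.14].

## Interface

Orientations are given as [roll, pitch, yaw] about the fixed x, y, z axes, in that order (R = Rz(yaw) Ry(pitch) Rx(roll)).
In Python, from cell import robot gives the robot as it stands.
- The arm moves only by the shell command python3 -m crank 'ROWS' [OPENING] [FORCE]. ROWS is a JSON object of lists of equal length, an entry for each row: "xyz": the shift along the tool's x, y, z in cm, a list of three; "roll": the turn about the tool's y in degrees. A call has 1 to 20 rows; each row shifts and turns the commanded pose from where the row before left it, along the tool's axes as they then stand; what a row does not reach is not made up. A row lasts 1/10 s, in which the tool goes at most 50 mm and 8.59 degrees, less where a joint would pass 70% of its speed; a pose out of reach is approached as far as the arm can. A call is refused whole if a number of a shift passes 5 or a number of a turn 8.59, either way. A call with a gripper value outside its range is refused whole. OPENING is the gripper command: -1 is fully open, 1 is shut, values between are in proportion, set as the call begins (- or left out, the last holds). The fingers move at their own pace and stop on an object; FORCE is the grip in N (left out, the last holds). Time passes only in rows, so rows that do not move let the fingers close. It gives the time, the measured TCP pose, the force and the opening at its end, in the units of the state.
- robot.observe(): the state, without advancing time (a new reading comes with each control period).
- robot.read_camera(name): name is "scene" or "side" or "wrist"; returns the picture (400x640x3 uint8, red, green, blue); there is no depth.
- robot.calibration(name): a dict with "intrinsics" (3x3 intrinsics, pixels), "pose" (4x4, takes a point from camera to world coordinates). Camera axes: x right, y down, z forward; pixel columns grow to the right and rows downward; lengths in m; the calibration is good to about 2 mm. A picture is of the moment at which its call begins: read the wrist's pose just before it. calibration takes no time and is no camera call; for the wrist camera it gives the pose at the moment of the call.
- robot.hand_in(): hands the job in, once; it reports no verdict.
The state is a dict: "time": time; "qpos": joint angles; "qvel": joint speeds; "joint_efforts": joint torques, N m; "tool_pos": TCP position; "tool_rot": TCP orientation; "contact_force": force on the tool from outside, world axes, zero at the start; "torque": the same for the moment, N m; "opening": finger opening in m.
Only numpy, scipy, OpenCV 4.12 (cv2) and the standard library are available. Lean on these libraries where they do the work, as an engineer would, in place of code of your own. Each camera call takes 0.05 s, during which the arm holds its last target.

## Task

The little bench scale rocks because its front left foot, the one next to the wedge, has lost its rubber. Push the metal wedge along the mat with the fingertips, thin end first, under that foot until the scale stands level and no longer rocks, then leave it there. Do not lift the wedge, do not push on the scale itself or shove it out of its place, and leave the other things standing where they are.

Things in the scene. Friction and masses are not known exactly. Their poses are not given: they have to be found in the camera images.
- scale: White bench scale, 150 x 130 mm, 54 mm tall with its round steel pan, about 2.4 kg, loose. Origin midway between its feet, in the plane of the three rubber feet's undersides; x from the display side (towards the robot) to the back, y left, z up. Level when z is vertical; starts rocked about 0.094 rad down to the bare foot. Feet at x +-58, y +-48 mm; housing about 20 mm above their plane.
- bare_foot (a point): Lowest point (scale level) of the bare steel stud, a ball 24 mm in diameter, at the scale's front left corner (x -58, y +48 mm). It ends 7 mm short of the plane of the other feet and stands on the mat at the start; the scale is level on all four feet when the wedge is 7 mm thick right under this point. Housing front edge 17 mm in front of it. Axes of the scale.
- wedge: Loose plain metal wedge, 0.15 kg, flat on the mat. Origin: middle of the lower edge of its thin tip; x from heel to tip (the way it is pushed), z up. Ramp 40 mm wide, 104 mm long, 1 mm thick at the tip, rising 1 in 10 (7 mm at x = -60 mm). The tip starts 20 to 75 mm in front of the bare foot, pointing roughly at it (about 0.25 rad, 35 mm off). Stays where it is left.
- wedge_heel (a point): Centre of the flat upright back face of the wedge's heel block (x = -120 mm in the wedge's frame), 13 mm above the mat; axes of the wedge. The block is 16 mm long, 52 mm wide and 26 mm tall. Pushing here takes about 1 N for the wedge alone and some 3 to 16 N once it lifts the foot.
- bench_mat: Fixed black rubber mat, 370 x 210 x 2 mm, under the scale and the wedge; origin at the centre of its underside (z = 0), its top at z = 2 mm, x along its length towards the scale.
- brass_weight: Bystander, loose: brass calibration weight, 30 mm wide and 36 mm tall, to the right of the wedge; origin at the centre of its underside.
- green_ring: Bystander, loose: green ring, 21 mm wide, 8 mm tall, to the right of the wedge; origin at the centre of its underside.
- wax_pot: Bystander, loose: small beige pot, 55 mm wide, 22 mm tall, left of the mat; origin at the centre of its underside.
- ring_gauge: Bystander, loose: small white ring gauge with a brass-coloured rim, 24 mm wide, 14 mm tall, left of the mat; origin at the centre of its underside.
- jar_pumice: Bystander, loose: small jar with red cap, 30 mm wide, 44 mm tall, right of the mat; origin at the centre of its underside.
- blue_bottle: Bystander, loose: small blue bottle, 29 mm wide, 48 mm tall, right of the mat; origin at the centre of its underside.

How it is judged:
On the way:
1. the tip of the wedge has gone in under the bare foot (x of bare_foot in the frame of wedge below -0.008 m and y of bare_foot in the frame of wedge between -0.02 and 0.02 m and contact force between wedge and scale above 0.2 N), for 0.05 s.
At the end, for the whole second after the job is handed in: Scale level within 0.012 rad (0.7 deg) and within 25 mm of where it stood; its bare foot presses with over 0.4 N on the wedge's ramp (within its width, 35 to 90 mm behind the tip); wedge flat; all at rest; no bystander moved 15 mm (angle between scale's own z axis and vertical below 0.012 rad and contact force between wedge and scale above 0.4 N and y of bare_foot in the frame of wedge between -0.019 and 0.019 m and x of bare_foot in the frame of wedge between -0.09 and -0.035 m and angle between wedge's own z axis and vertical below 0.03 rad and distance of scale from where it was at the start of the episode below 0.025 m and linear speed of each of scale, wedge below 0.01 m/s and angular speed of scale below 0.05 rad/s and distance of each of brass_weight, green_ring, wax_pot, ring_gauge, jar_pumice, blue_bottle from where it was at the start of the episode below 0.015 m); the robot touches nothing.
It fails at once if the wedge is lifted or tipped up (height (world z) of wedge above 0.01 m or height (world z) of wedge_heel above 0.025 m or angle between wedge's own z axis and vertical above 0.15 rad).
It fails at once if the scale is shoved out of its place (more than 25 mm) (distance of scale from where it was at the start of the episode above 0.025 m).
It fails at once if the robot pushes or lifts the scale itself (more than 2 N) (contact force between any of the fingers, the arm and scale above 2 N).
It fails at once if the scale is lifted or thrown over (height (world z) of scale above 0.015 m or angle between scale's own z axis and vertical above 0.14 rad).
It fails at once if one of the bystanding things is moved more than 15 mm (distance of any of brass_weight, green_ring, wax_pot, ring_gauge, jar_pumice, blue_bottle from where it was at the start of the episode above 0.015 m).
It also fails if it takes over 48 s, if anything falls off the work surface, if the arm or the gripper's body presses on something with over 40 N, if the wrist force passes 120 N, or if a joint passes its speed limit or range.

## Working session

There is one attempt and no reset: what is moved stays moved. The work goes in short steps, Python scripts to look and compute and a shell command to move; the robot and the scene stay as the last step left them, time stands still between calls to the robot, and variables do not carry over. Pictures are saved under pics/ and viewed, and the job is handed in when it is done.

```bash
mkdir -p pics; ls; python3 - <<'E'
from cell import robot
import cv2, numpy as np
print(robot.observe())
for n in ("scene","side","wrist"):
    c=robot.calibration(n); print(n,np.round(c["intrinsics"],1).tolist(),np.round(c["pose"],3).tolist())
    cv2.imwrite(f"pics/{n}0.png",robot.read_camera(n)[:,:,::-1])
E
```

```text
pics
{'time': 0.0, 'qpos': array([ 1.12696194e+00,  3.42708623e-01,  1.52500417e+00,  1.26827137e-05,
        1.27537990e+00, -1.46001319e-01]), 'qvel': array([ 1.06286131e-03, -1.18438450e-03, -1.73593109e-03,  1.00998877e-03,
       -2.94933155e-04,  1.85658281e-05]), 'joint_efforts': array([-3.45735258e-03, -4.31248856e+01, -2.44217670e+01,  7.14094844e-02,
        5.61678526e-02, -1.46672051e-04]), 'tool_pos': array([0.15386507, 0.50153347, 0.22605676]), 'tool_rot': array([-1.57227864e+00,  2.30228287e-04, -2.97836935e-01]), 'contact_force': array([0.19505533, 0.20904936, 0.092742  ]), 'torque': array([-0.02044633, -0.00987672, -0.03358565]), 'opening': 0.09163992813246993}
scene [[400.7, 0.0, 320.8], [0.0, 400.7, 205.1], [0.0, 0.0, 1.0]] [[0.568, -0.488, 0.663, -0.024], [-0.823, -0.338, 0.456, -0.157], [0.001, -0.804, -0.594, 0.556], [0.0, 0.0, 0.0, 1.0]]
side [[487.8, 0.0, 317.3], [0.0, 487.8, 197.5], [0.0, 0.0, 1.0]] [[-0.995, -0.035, 0.097, 0.438], [-0.103, 0.371, -0.923, 1.003], [-0.004, -0.928, -0.373, 0.349], [0.0, 0.0, 0.0, 1.0]]
wrist [[289.1, 0.0, 320.4], [0.0, 289.1, 202.5], [0.0, 0.0, 1.0]] [[0.293, 0.924, 0.245, 0.088], [0.956, -0.283, -0.076, 0.522], [-0.001, 0.256, -0.967, 0.384], [0.0, 0.0, 0.0, 1.0]]
```

View pics/scene0.png

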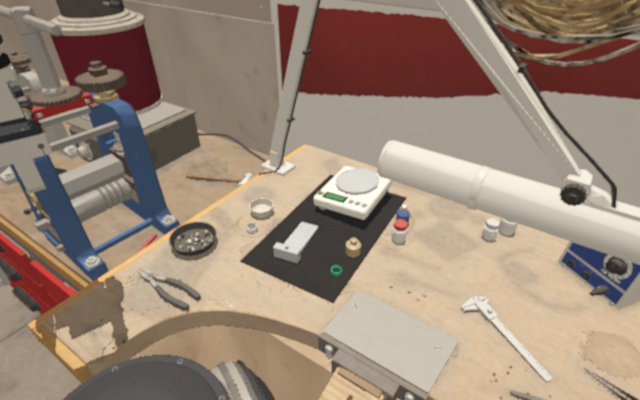

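View pics/side0.png

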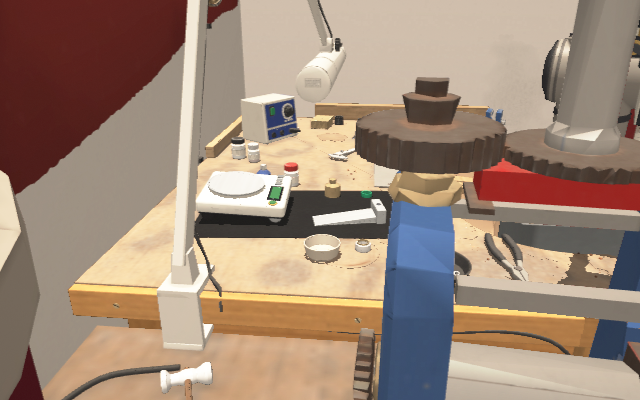

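View pics/wrist0.png

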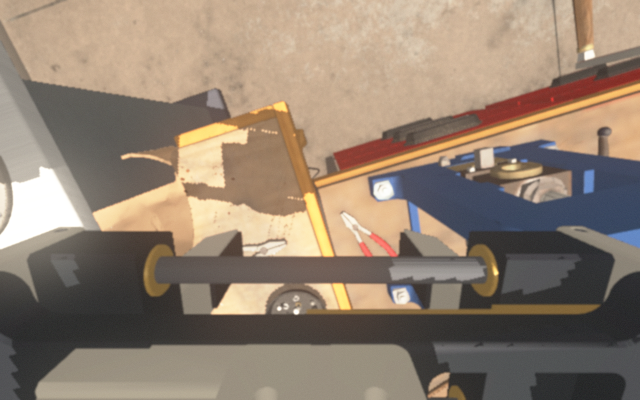

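```bash
python3 - <<'E'
import cv2
a=cv2.imread("pics/scene0.png")[150:305,230:430]; cv2.imwrite("pics/s0z.png",cv2.resize(a,None,fx=4,fy=3.87,interpolation=cv2.INTER_CUBIC)[:600])
a=cv2.imread("pics/side0.png")[150:270,190:390]; cv2.imwrite("pics/d0z.png",cv2.resize(a,None,fx=4,fy=4,interpolation=cv2.INTER_CUBIC))
E
```

```text
(no output)
```

View pics/s0z.png

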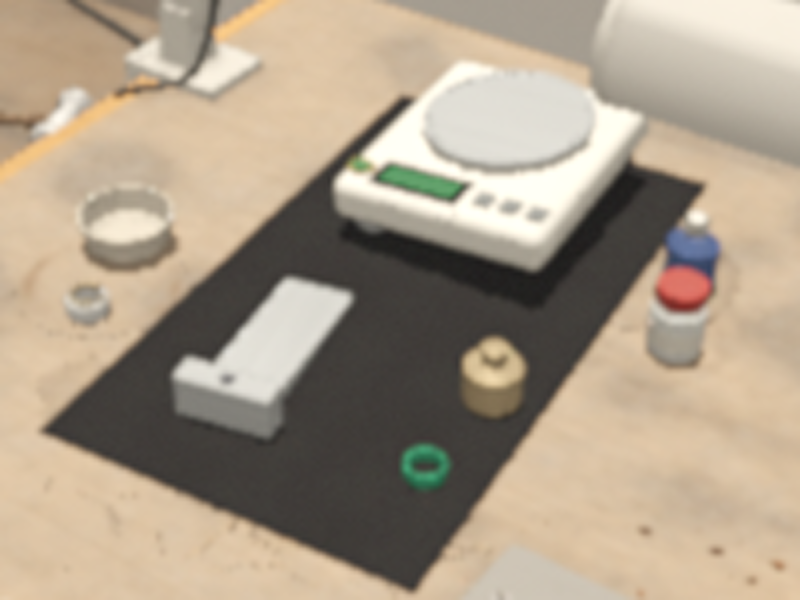

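View pics/d0z.png

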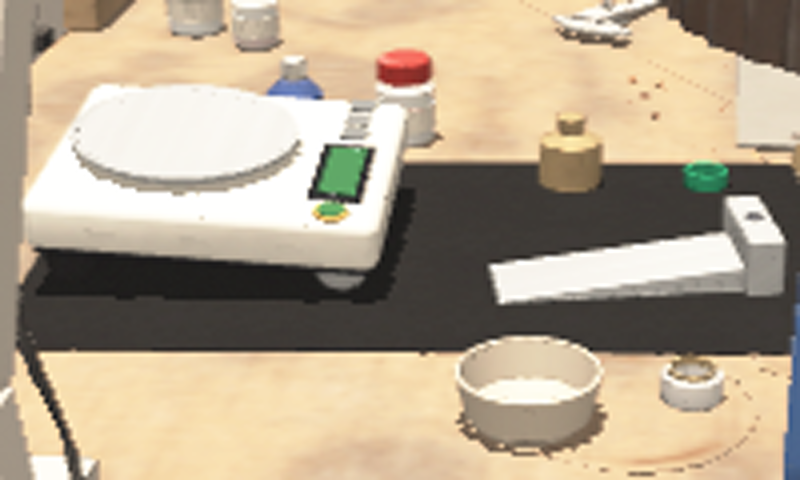

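```bash
cat > h.py <<'E'
from cell import robot
import numpy as np
def ray(n,u,v,c=None):
    c=c or robot.calibration(n); K=np.array(c["intrinsics"]);T=np.array(c["pose"])
    d=T[:3,:3]@np.linalg.solve(K,[u,v,1.]); return T[:3,3],d/np.linalg.norm(d)
def onz(n,u,v,z,c=None):
    o,d=ray(n,u,v,c); return o+d*(z-o[2])/d[2]
def tri(rs):
    A=sum(np.eye(3)-np.outer(d,d) for o,d in rs); b=sum((np.eye(3)-np.outer(d,d))@o for o,d in rs)
    p=np.linalg.solve(A,b); return p,[np.linalg.norm(np.cross(p-o,d)) for o,d in rs]
def proj(n,p,c=None):
    c=c or robot.calibration(n); T=np.array(c["pose"]); q=T[:3,:3].T@(np.array(p)-T[:3,3]); q=np.array(c["intrinsics"])@q; return q[:2]/q[2]
E
python3 - <<'E'
from h import *
np.set_printoptions(precision=4,suppress=True)
S=lambda u,v:((u+.5)/4-.5+230,(v+.5)/3.87-.5+150)
D=lambda u,v:((u+.5)/4-.5+190,(v+.5)/4-.5+150)
s={"matFL":(43,430,.002),"matFR":(415,590,.002),"matBR":(705,186,.002),"tipL":(287,279,.003),"tipR":(355,293,.003),
"heelTL":(174,371,.028),"heelTR":(280,401,.028),"heelBL":(177,410,.002),"heelBR":(273,438,.002),"heelTR_f":(283,386,.028),"brass":(492,403,.002),"green":(425,480,.002),"ring":(87,315,0)}
for k,(u,v,z) in s.items(): print("S",k,onz("scene",*S(u,v),z))
d={"tipL":(498,303,.003),"tipR":(489,265,.003),"heelTfl":(785,243,.028),"heelTfr":(763,198,.028),"heelTbr":(724,198,.028),"heelTbl":(746,245,.028),"heelBl":(782,294,.002),"brass":(571,186,.002)}
for k,(u,v,z) in d.items(): print("D",k,onz("side",*D(u,v),z))
for a,b in [((372,228),(342,283))]:
    print(tri([ray("scene",*S(*a)),ray("side",*D(*b))]))
print("S foot z.014",onz("scene",*S(372,226),.01),"D foot bottom",onz("side",*D(342,290),.002))
# housing front corners
print(tri([ray("scene",*S(340,190)),ray("side",*D(404,107))]))
E
```

```text
S matFL [0.3536 0.2933 0.002 ]
S matFR [0.3712 0.0873 0.002 ]
S matBR [0.7346 0.1179 0.002 ]
S tipL [0.5182 0.2674 0.003 ]
S tipR [0.5292 0.2295 0.003 ]
S heelTL [0.403  0.2492 0.028 ]
S heelTR [0.415  0.1934 0.028 ]
S heelBL [0.4021 0.2488 0.002 ]
S heelBR [0.4131 0.1973 0.002 ]
S heelTR_f [0.4245 0.1988 0.028 ]
S brass [0.4957 0.1227 0.002 ]
S green [0.431  0.1207 0.002 ]
S ring [0.4345 0.3388 0.    ]
D tipL [0.5199 0.2713 0.003 ]
D tipR [0.528  0.2331 0.003 ]
D heelTfl [0.4021 0.255  0.028 ]
D heelTfr [0.4103 0.206  0.028 ]
D heelTbr [0.4273 0.2076 0.028 ]
D heelTbl [0.4182 0.2586 0.028 ]
D heelBl [0.4019 0.2489 0.002 ]
D brass [0.4996 0.1347 0.002 ]
(array([0.5875, 0.2574, 0.002 ]), [np.float64(0.0012029447473222163), np.float64(0.0012029447473222432)])
S foot z.014 [0.5785 0.2521 0.01  ] D foot bottom [0.5874 0.2626 0.002 ]
(array([0.5519, 0.2462, 0.0689]), [np.float64(0.014046876250660936), np.float64(0.014046876250660829)])
```

```bash
python3 - <<'E'
import cv2
a=cv2.imread("pics/scene0.png")[190:225,305:345]; b=cv2.imread("pics/side0.png")[195:235,255:300]
f=lambda a:cv2.resize(cv2.convertScaleAbs(a,alpha=2,beta=10),(390,int(390*a.shape[0]/a.shape[1])),interpolation=cv2.INTER_NEAREST)
a,b=f(a),f(b); import numpy as np
h=max(a.shape[0],b.shape[0]); o=np.zeros((h,790,3),np.uint8); o[:a.shape[0],:390]=a; o[:b.shape[0],400:]=b; cv2.imwrite("pics/foot0.png",o); print(a.shape,b.shape)
E
```

```text
(341, 390, 3) (346, 390, 3)
```

View pics/foot0.png

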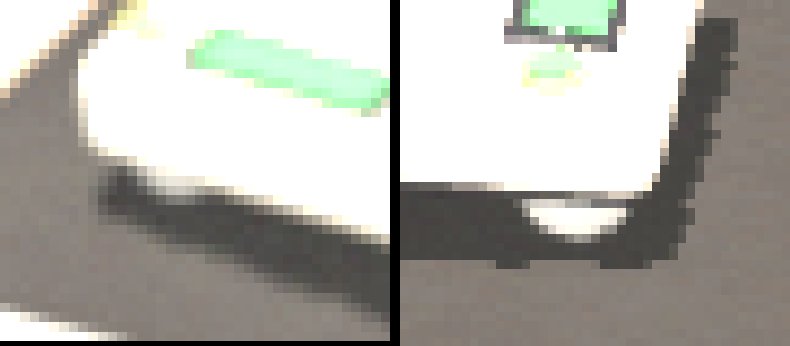

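```bash
python3 - <<'E'
from h import *
np.set_printoptions(precision=4,suppress=True)
p0=[.587,.257,.014]
for n in("scene","side"):
    T=robot.calibration(n)["pose"]; print(n,np.linalg.norm(np.array(T)[:3,3]-p0), proj(n,p0))
print(tri([ray("scene",322,203.9),ray("side",274.9,215.2)]))
print(onz("scene",322,203.9,.014),onz("side",274.9,215.2,.014))
w=np.array([.524,.2503]); h=np.array([.4065,.226]); d=w-h; print(np.linalg.norm(d),np.arctan2(d[1],d[0]))
E
```

```text
scene 0.9158216611908951 [322.9684 204.0596]
side 0.8316168997458644 [275.6936 214.3315]
(array([0.5876, 0.2598, 0.0133]), [np.float64(0.0003866399146955454), np.float64(0.0003866399146955503)])
[0.5862 0.2592 0.014 ] [0.5877 0.2607 0.014 ]
0.11998641589780075 0.2039335510333819
```

```bash
python3 -m crank '{"xyz":[[2.96,0,-2.04],[2.96,0,-2.04],[2.96,0,-2.04],[2.96,0,-2.04],[2.96,0,-2.04],[2.96,0,-2.04],[2.96,0,-2.04],[2.96,0,-2.04],[2.96,0,-2.04],[2.96,0,-2.04],[0,0,0],[0,0,0],[0,0,0],[0,0,0],[0,0,0],[0,0,0]],"roll":[0,0,0,0,0,0,0,0,0,0,-7.2,-7.2,-7.2,-7.2,0,0]}' 0.7 20
```

```text
time: 1.75
tool_pos: [0.377, 0.22, 0.2266]
tool_rot: [-1.571, 0.0, 0.202]
contact_force: [-0.5, 0.6, -0.8]
opening: 0.0138
```

```bash
python3 -m crank '{"xyz":[[0,4,0],[0,4,0],[0,4,0],[0,4,0],[0,0.6,0],[0,0,0],[0,0,0]],"roll":[0,0,0,0,0,0,0]}'; python3 - <<'E'
from h import *; import cv2
a=robot.read_camera("scene")[150:305,230:430,::-1]; b=robot.read_camera("side")[150:270,190:390,::-1]
cv2.imwrite("pics/s1.png",cv2.resize(a,(760,589),interpolation=cv2.INTER_CUBIC));cv2.imwrite("pics/d1.png",cv2.resize(b,(800,480),interpolation=cv2.INTER_CUBIC))
E
```

```text
time: 2.45
tool_pos: [0.3783, 0.2205, 0.0622]
tool_rot: [-1.57, -0.003, 0.204]
contact_force: [0.1, 0.6, 0.4]
opening: 0.0138
```

View pics/s1.png

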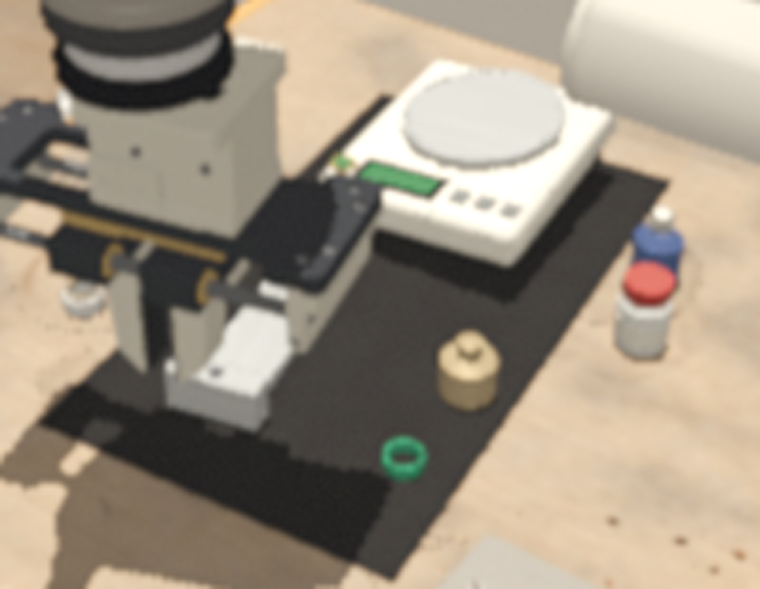

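View pics/d1.png

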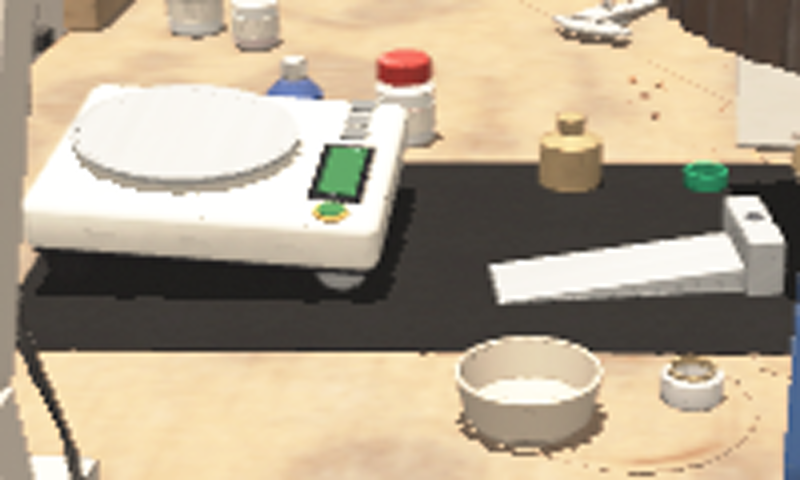

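```bash
python3 -m crank '{"xyz":[[0,2,0],[0,2,0],[0,1,0],[0,0.4,0],[0,0,0],[0,0,0]],"roll":[0,0,0,0,0,0]}'; python3 -m crank '{"xyz":[[0.4,0,0],[0.4,0,0],[0.4,0,0],[0.3,0,0],[0.3,0,0],[0.3,0,0],[0.3,0,0],[0.3,0,0],[0.3,0,0],[0,0,0],[0,0,0]],"roll":[0,0,0,0,0,0,0,0,0,0,0]}';  python3 - <<'E'
from h import *; import cv2
a=robot.read_camera("scene")[150:305,230:430,::-1]; b=robot.read_camera("side")[150:270,190:390,::-1]
cv2.imwrite("pics/s2.png",cv2.resize(a,(760,589),interpolation=cv2.INTER_CUBIC));cv2.imwrite("pics/d2.png",cv2.resize(b,(800,480),interpolation=cv2.INTER_CUBIC))
E
```

```text
time: 3.15
tool_pos: [0.3777, 0.2203, 0.0075]
tool_rot: [-1.571, -0.001, 0.205]
contact_force: [-0.7, 0.6, 0.3]
opening: 0.0134
time: 4.25
tool_pos: [0.4068, 0.2262, 0.0068]
tool_rot: [-1.571, -0.001, 0.205]
contact_force: [-0.4, -0.2, 0.7]
opening: 0.0138
```

View pics/s2.png

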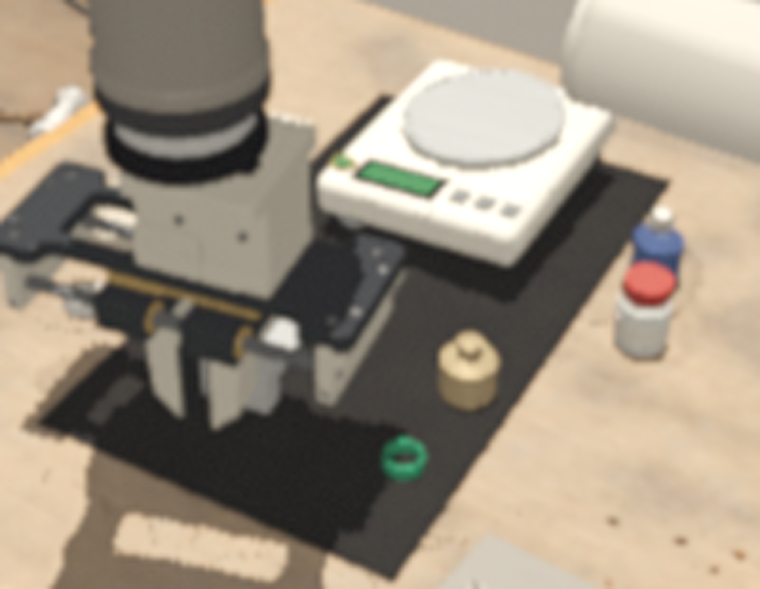

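View pics/d2.png

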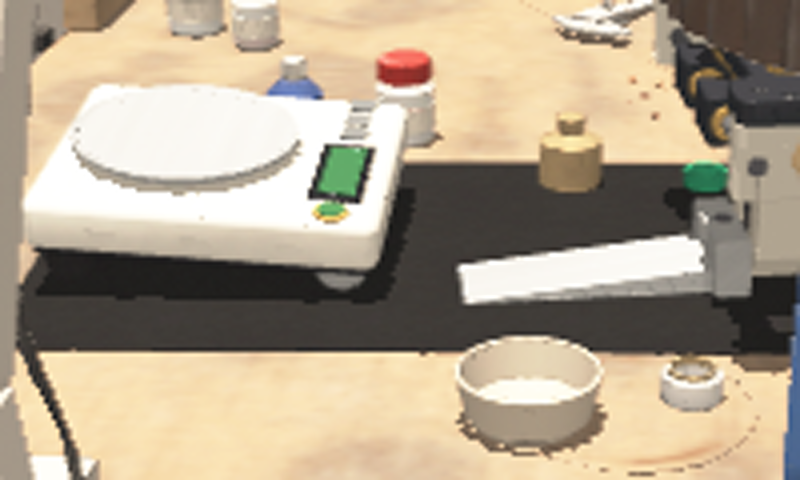

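```bash
python3 - <<'E'
from h import *
np.set_printoptions(precision=4,suppress=True)
D=lambda u,v:((u+.5)/4-.5+190,(v+.5)/4-.5+150)
for k,u,v,z in [("tipL",467,303,.003),("tipR",458,265,.003),("hfl",751,249,.028),("hbl",712,249,.028),("hBl",750,296,.002),("hBbl",716,298,.002)]: print(k,onz("side",*D(u,v),z))
E
```

```text
tipL [0.5327 0.2725 0.003 ]
tipR [0.5414 0.2344 0.003 ]
hfl [0.4162 0.2625 0.028 ]
hbl [0.4321 0.2641 0.028 ]
hBl [0.4154 0.2522 0.002 ]
hBbl [0.4296 0.2556 0.002 ]
```

```bash
python3 -m crank '{"xyz":[[0.3,0,0],[0.3,0,0],[0.3,0,0],[0.3,0,0],[0.3,0,0],[0.3,0,0],[0.3,0,0],[0.3,0,0],[0.3,0,0],[0.3,0,0],[0.3,0,0],[0.3,0,0],[0.3,0,0],[0.3,0,0],[0.3,0,0],[0.2,0,0],[0.2,0,0],[0,0,0]],"roll":[0,0,0,0,0,0,0,0,0,0,0,0,0,0,0,0,0,0]}';  python3 - <<'E'
from h import *; import cv2
b=robot.read_camera("side")[150:270,190:390,::-1]
cv2.imwrite("pics/d3.png",cv2.resize(b,(800,480),interpolation=cv2.INTER_CUBIC))
E
```

```text
time: 6.15
tool_pos: [0.4535, 0.2359, 0.0066]
tool_rot: [-1.571, 0.002, 0.205]
contact_force: [-4.5, -1.1, 3.4]
opening: 0.0143
```

View pics/d3.png

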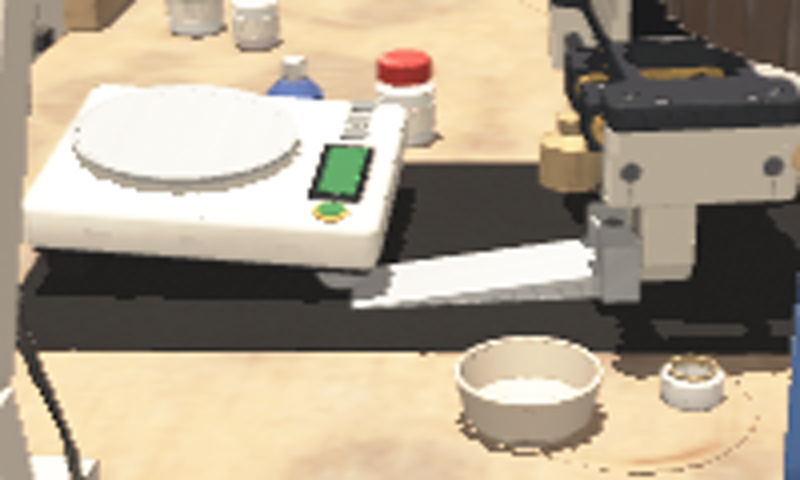

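```bash
python3 -m crank '{"xyz":[[0.2,0,0],[0.2,0,0],[0.2,0,0],[0.2,0,0],[0.2,0,0],[0.2,0,0],[0.2,0,0],[0.2,0,0],[0.2,0,0],[0.2,0,0],[0.2,0,0],[0.2,0,0],[0.2,0,0],[0.2,0,0],[0.2,0,0],[0,0,0]],"roll":[0,0,0,0,0,0,0,0,0,0,0,0,0,0,0,0]}';  python3 - <<'E'
from h import *; import cv2
b=robot.read_camera("side")[150:270,190:390,::-1]
cv2.imwrite("pics/d4.png",cv2.resize(b,(800,480),interpolation=cv2.INTER_CUBIC))
E
```

```text
time: 7.8
tool_pos: [0.4826, 0.242, 0.0064]
tool_rot: [-1.571, 0.003, 0.205]
contact_force: [-4.7, -1.7, 1.6]
opening: 0.0138
```

View pics/d4.png

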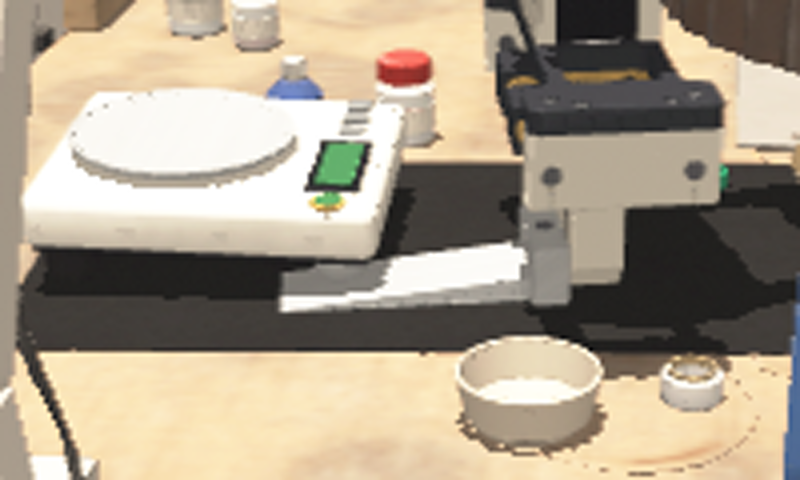

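```bash
python3 -m crank '{"xyz":[[0.2,0,0],[0.2,0,0],[0.2,0,0],[0.2,0,0],[0.2,0,0],[0.2,0,0],[0.2,0,0],[0.2,0,0],[0.2,0,0],[0.2,0,0],[0.2,0,0],[0.2,0,0],[0.2,0,0],[0.2,0,0],[0,0,0],[0,0,0]],"roll":[0,0,0,0,0,0,0,0,0,0,0,0,0,0,0,0]}';  python3 - <<'E'
from h import *; import cv2
b=robot.read_camera("side")[:,:,::-1]
cv2.imwrite("pics/side5.png",b); b=b[150:270,190:390]
cv2.imwrite("pics/d5.png",cv2.resize(b,(800,480),interpolation=cv2.INTER_CUBIC))
E
```

```text
time: 9.45
tool_pos: [0.5103, 0.2477, 0.0064]
tool_rot: [-1.571, 0.002, 0.205]
contact_force: [-4.7, -1.1, 2.6]
opening: 0.0139
```

View pics/d5.png

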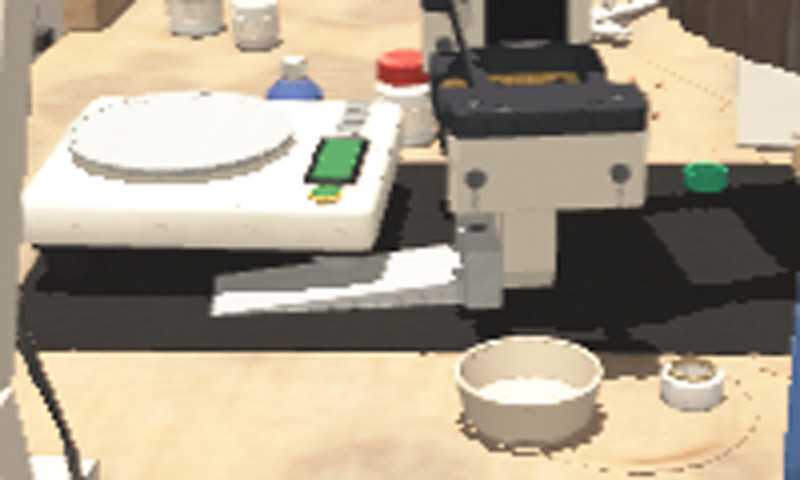

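```bash
python3 -m crank '{"xyz":[[0.1,0,0],[0.1,0,0],[0.1,0,0],[0,0,0],[0,0,0]],"roll":[0,0,0,0,0]}'; python3 -m crank '{"xyz":[[0.1,0,0],[0.1,0,0],[0,0,0],[0,0,0]],"roll":[0,0,0,0]}';  cat > cmp.py <<'E'
import sys; from h import *; import cv2
np.set_printoptions(precision=2,suppress=True)
n=sys.argv[1]
b=robot.read_camera("side")[:,:,::-1].copy(); cv2.imwrite(f"pics/side{n}.png",b)
for nm in ["scene"]: cv2.imwrite(f"pics/scene{n}.png",robot.read_camera(nm)[:,:,::-1])
a=cv2.imread("pics/side0.png")
up=lambda i:cv2.resize(cv2.cvtColor(i[150:270,190:390],cv2.COLOR_BGR2GRAY),(1600,960),interpolation=cv2.INTER_CUBIC)
# columns edges: lower edge of housing's left side: white->dark, subpixel
for t,i in(("0",a),(n,b)):
    g=cv2.cvtColor(i,cv2.COLOR_BGR2GRAY).astype(float); P=[]
    for u in range(205,278,3):
        col=g[190:225,u]; w=np.where((col[:-1]>130)&(col[1:]<=130))[0]
        if len(w): k=w[0]; P.append((u,190+k+(col[k]-130)/(col[k]-col[k+1])))
    P=np.array(P); f=np.polyfit(P[:,0],P[:,1],1); r=P[:,1]-np.polyval(f,P[:,0]); m=abs(r)<.7; f=np.polyfit(P[m,0],P[m,1],1)
    print(t,"edge slope",round(f[0],4),"v@205,270",np.polyval(f,[205,270]),m.sum(),len(m))
cv2.imwrite(f"pics/d{n}.png",cv2.resize(b[150:270,190:390],(800,480),interpolation=cv2.INTER_CUBIC))
E
python3 cmp.py 6
```

```text
time: 10.0
tool_pos: [0.5124, 0.2482, 0.0064]
tool_rot: [-1.571, 0.004, 0.205]
contact_force: [-7.2, -1.6, 4.4]
opening: 0.0138
time: 10.4
tool_pos: [0.5137, 0.2484, 0.0064]
tool_rot: [-1.571, 0.005, 0.205]
contact_force: [-10.0, -1.5, 5.8]
opening: 0.0136
0 edge slope 0.048 v@205,270 [211.7  214.82] 3 25
6 edge slope -0.0014 v@205,270 [210.72 210.63] 2 25
```

View pics/d6.png

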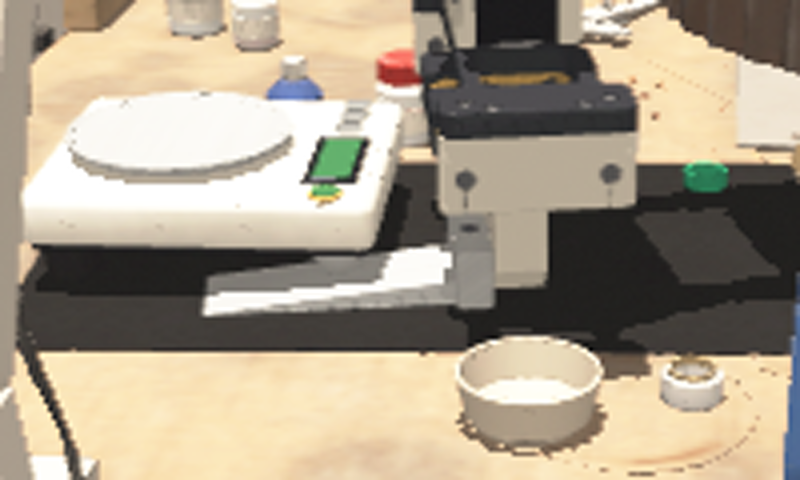

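```bash
python3 - <<'E'
import cv2
a=cv2.imread("pics/scene6.png")[150:305,230:430]; cv2.imwrite("pics/s6.png",cv2.resize(a,(760,589),interpolation=cv2.INTER_CUBIC))
E
```

```text
(no output)
```

View pics/s6.png

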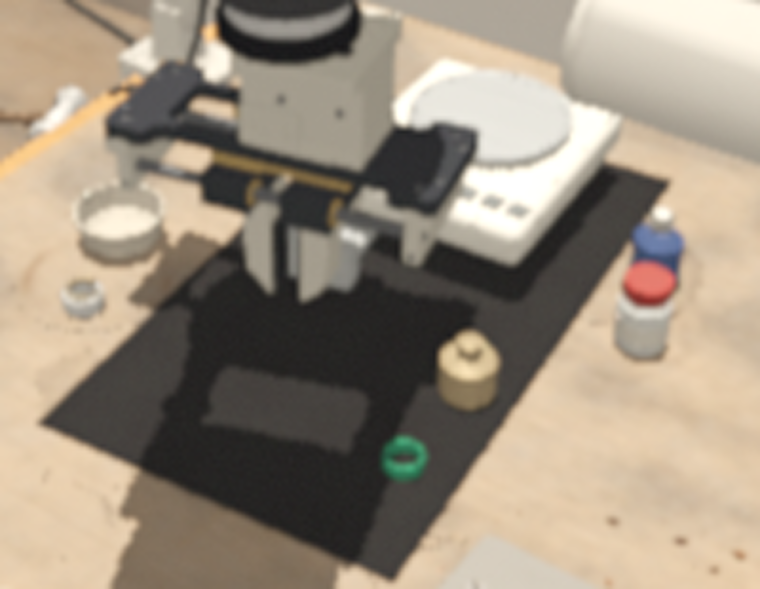

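```bash
cat > edge.py <<'E'
import cv2,numpy as np,sys
np.set_printoptions(precision=2,suppress=True,linewidth=200)
for n in sys.argv[1:]:
    g=cv2.cvtColor(cv2.imread(f"pics/side{n}.png"),cv2.COLOR_BGR2GRAY).astype(float)
    E=[];Q=[]
    for u in range(203,279,5):
        col=g[185:225,u]; w=np.where((col[:-1]>100)&(col[1:]<=100))[0]
        if len(w): k=w[0]; E.append((u,185+k+(col[k]-100)/(col[k]-col[k+1])))
    E=np.array(E); print(n,"bottom",E[:,1]); m=(E[:,0]<270)
    f=np.polyfit(E[m,0],E[m,1],1); print("  slope",f[0].round(4),"v@210,265",np.polyval(f,[210,265]))
    hsv=cv2.cvtColor(cv2.imread(f"pics/side{n}.png"),cv2.COLOR_BGR2HSV)[160:210,255:295]
    mk=cv2.inRange(hsv,(45,80,60),(85,255,255)); c,_=cv2.findContours(mk,0,2); c=max(c,key=cv2.contourArea); M=cv2.moments(c)
    print("  lcd",255+M['m10']/M['m00'],160+M['m01']/M['m00'],cv2.contourArea(c))
E
python3 edge.py 0 5 6
python3 - <<'E'
from h import *
from scipy.spatial.transform import Rotation as R
np.set_printoptions(precision=2,suppress=True,linewidth=200)
foot=np.array([.587,.259,.002])
for yaw in (.085,.05,.12):
    Rz=R.from_euler('z',yaw)
    P=np.array([[-.06,.065,.02],[.06,.065,.02]]) # bottom left edge
    lcd=np.array([[-.058,.02,.045]])
    ax=np.array([116,96,0])/150.6
    pv=np.array([-.058,-.048,0])
    T=R.from_rotvec(-0*ax)
    # foot down: rot about axis so that +y,-x corner drops
    best=[]
    for th in (.0947,.012,0,-.012):
        T=R.from_rotvec(-th*ax); f=lambda q:pv+T.apply(q-pv)
        o=foot-np.r_[Rz.apply(np.array([-.058,.048,0]))[:2],0]; o[2]=.002
        e=[proj("side",o+Rz.apply(f(q))) for q in np.vstack([P,lcd])]
        s=(e[0][1]-e[1][1])/(e[0][0]-e[1][0]); best.append((th,s,*e[0],*e[2]))
    print(yaw);print(np.array([np.round(b,4) for b in best]))
E
```

```text
0 bottom [211.54 211.76 212.34 212.58 213.   213.39 213.67 214.08 214.53 214.7  215.33 215.54 215.71 194.39 198.56 198.39]
  slope -0.0524 v@210,265 [213.66 210.78]
  lcd 275.18600368324127 192.31307550644567 90.5
5 bottom [210.77 210.78 211.08 211.08 211.4  211.41 211.41 211.58 211.6  211.76 211.77 211.76 212.09 187.96 194.28 190.9 ]
  slope -0.1181 v@210,265 [212.76 206.26]
  lcd 273.7367303609342 189.51804670912952 78.5
6 bottom [210.76 210.76 210.77 211.1  211.1  211.4  211.4  211.4  211.58 211.61 211.64 211.76 211.77 187.97 194.55 190.27]
  slope -0.1184 v@210,265 [212.66 206.15]
  lcd 273.9054054054054 189.22072072072072 74.0
0.085
[[  0.09   0.06 276.2  219.5  277.8  194.13]
 [  0.01   0.01 275.62 215.19 276.57 191.11]
 [  0.     0.   275.51 214.56 276.38 190.68]
 [ -0.01  -0.   275.41 213.93 276.19 190.25]]
0.05
[[  0.09   0.07 275.81 219.52 278.3  194.15]
 [  0.01   0.03 275.25 215.2  277.13 191.12]
 [  0.     0.02 275.15 214.57 276.95 190.69]
 [ -0.01   0.01 275.05 213.94 276.77 190.26]]
0.12
[[  0.09   0.04 276.59 219.47 277.3  194.11]
 [  0.01  -0.   275.98 215.17 276.01 191.11]
 [  0.    -0.01 275.88 214.54 275.81 190.68]
 [ -0.01  -0.02 275.77 213.91 275.61 190.26]]
```

```bash
cat > lk.py <<'E'
import sys; from h import *; import cv2
from scipy.spatial.transform import Rotation as R
from scipy.optimize import least_squares
np.set_printoptions(precision=4,suppress=True,linewidth=200)
n=sys.argv[1]
g=lambda f:cv2.cvtColor(cv2.imread(f),cv2.COLOR_BGR2GRAY)
a,b=g("pics/side0.png"),g(f"pics/side{n}.png")
mask=np.zeros_like(a); mask[172:215,198:292]=255
p=cv2.goodFeaturesToTrack(a,60,.03,4,mask=mask)
p=cv2.cornerSubPix(a,p,(2,2),(-1,-1),(3,50,.01))
q,st,_=cv2.calcOpticalFlowPyrLK(a,b,p,None,winSize=(11,11),maxLevel=2)
r,s2,_=cv2.calcOpticalFlowPyrLK(b,a,q,None,winSize=(11,11),maxLevel=2)
ok=(st[:,0]==1)&(np.linalg.norm((r-p)[:,0],axis=1)<.3)
p,q=p[ok,0],q[ok,0]
# scale top-plane points: put initial pixels on the tilted top plane, then solve rigid motion (2 tilts, dx,dy,dz)
yaw=.085; Rz=R.from_euler('z',yaw); ax=Rz.apply(np.array([116,96,0])/150.6)
foot=np.array([.587,.259,.002]); fr=foot+Rz.apply([0,-.096,0]); fr[2]=.002
nrm=R.from_rotvec(-.0947*ax).apply([0,0,1.]); p0=fr+nrm*.045
X=[]
for u in p:
    o,d=ray("side",*u); X.append(o+d*(nrm@(p0-o))/(nrm@d))
X=np.array(X)
def res(v):
    T=R.from_rotvec([v[0],v[1],0]); Y=fr+T.apply(X-fr)+np.array([v[2],v[3],0]);
    return (np.array([proj("side",y) for y in Y])-q).ravel()
s=least_squares(res,np.zeros(4),loss='soft_l1',f_scale=.2)
e=s.fun.reshape(-1,2)
print("points",len(p),"rms",np.sqrt((e**2).mean()),"median",np.median(abs(e)))
print("rot",s.x[:2],"shift mm",s.x[2:]*1e3)
print("rise needed rot",.0947*ax[:2]," residual tilt",np.linalg.norm(R.from_rotvec([*s.x[:2],0]).apply(nrm)[:2]), R.from_rotvec([*s.x[:2],0]).apply(nrm)[:2])
E
python3 lk.py 5; python3 lk.py 6
```

```text
points 16 rms 0.799451441603899 median 0.3107148029207423
rot [0.055  0.0466] shift mm [ 0.607  -0.6135]
rise needed rot [0.0676 0.0663]  residual tilt 0.02333735510668759 [-0.0197  0.0125]
points 15 rms 0.8593807068231534 median 0.31326123834227815
rot [0.0569 0.0474] shift mm [ 0.8156 -0.4734]
rise needed rot [0.0676 0.0663]  residual tilt 0.02171506541850123 [-0.0189  0.0107]
```

```bash
cat > edge2.py <<'E'
import sys; from h import *; import cv2
from scipy.spatial.transform import Rotation as R
def slope(n):
    g=cv2.cvtColor(cv2.imread(f"pics/side{n}.png"),cv2.COLOR_BGR2GRAY).astype(float); E=[]
    for u in range(206,262):
        col=g[200:222,u]; w=np.where((col[:-1]>100)&(col[1:]<=100))[0]
        if len(w): k=w[0]; E.append((u,200+k+(col[k]-100)/(col[k]-col[k+1])))
    E=np.array(E); f=np.polyfit(E[:,0],E[:,1],1); return f[0],np.polyval(f,[210,260]),np.std(E[:,1]-np.polyval(f,E[:,0]))
for n in sys.argv[1:]: print(n,slope(n))
def pred(yaw,th):
    Rz=R.from_euler('z',yaw); ax=np.array([116,96,0])/150.6; T=R.from_rotvec(-th*ax); pv=np.array([-.058,-.048,0])
    o=np.array([.587,.259,.002])-np.r_[Rz.apply([-.058,.048,0])[:2],0]
    e=[proj("side",o+Rz.apply(pv+T.apply(np.array(q)-pv))) for q in ([-.06,.065,.022],[.06,.065,.022])]
    s=(e[0][1]-e[1][1])/(e[0][0]-e[1][0]); return s,[e[1][1]+s*(u-e[1][0]) for u in(210,260)]
from scipy.optimize import brentq
y=brentq(lambda y:pred(y,.0947)[0]-slope("0")[0],-.3,.4); print("yaw",y)
for th in (.0947,.024,.012,0,-.012,-.024): print(th,pred(y,th))
E
python3 edge2.py 0 5 6
```

```text
0 (np.float64(0.07190332742672517), array([212.05995284, 215.65511921]), np.float64(0.09840059136899869))
5 (np.float64(0.020279066315652752), array([210.94997639, 211.9639297 ]), np.float64(0.08956298264117432))
6 (np.float64(0.020191189100129334), array([210.85011806, 211.85967751]), np.float64(0.07935459382631586))
yaw 0.05240037044256454
0.0947 (np.float64(0.07190332742672412), [np.float64(213.72336210754912), np.float64(217.31852847888533)])
0.024 (np.float64(0.03125675284324598), [np.float64(212.69637237491193), np.float64(214.25921001707422)])
0.012 (np.float64(0.024216378360685815), [np.float64(212.52246614651534), np.float64(213.73328506454962)])
0 (np.float64(0.01713540306234681), [np.float64(212.34869228682135), np.float64(213.20546243993869)])
-0.012 (np.float64(0.010013985121212115), [np.float64(212.1750564184173), np.float64(212.67575567447793)])
-0.024 (np.float64(0.0028522808394490246), [np.float64(212.00156421380208), np.float64(212.14417825577453)])
```

```bash
python3 -m crank '{"xyz":[[0.1,0,0],[0.1,0,0],[0.1,0,0],[0,0,0],[0,0,0]],"roll":[0,0,0,0,0]}'; python3 cmp.py 7 >/dev/null; python3 edge2.py 6 7;python3 edge.py 6 7 | grep lcd
```

```text
time: 11.0
tool_pos: [0.5155, 0.2489, 0.0064]
tool_rot: [-1.571, 0.008, 0.205]
contact_force: [-14.2, -3.3, 9.6]
opening: 0.0137
6 (np.float64(0.020191189100129334), array([210.85011806, 211.85967751]), np.float64(0.07935459382631586))
7 (np.float64(0.019840651255052213), array([210.80456095, 211.79659351]), np.float64(0.07646689818865289))
yaw 0.05240037044256454
0.0947 (np.float64(0.07190332742672412), [np.float64(213.72336210754912), np.float64(217.31852847888533)])
0.024 (np.float64(0.03125675284324598), [np.float64(212.69637237491193), np.float64(214.25921001707422)])
0.012 (np.float64(0.024216378360685815), [np.float64(212.52246614651534), np.float64(213.73328506454962)])
0 (np.float64(0.01713540306234681), [np.float64(212.34869228682135), np.float64(213.20546243993869)])
-0.012 (np.float64(0.010013985121212115), [np.float64(212.1750564184173), np.float64(212.67575567447793)])
-0.024 (np.float64(0.0028522808394490246), [np.float64(212.00156421380208), np.float64(212.14417825577453)])
  lcd 273.9054054054054 189.22072072072072 74.0
  lcd 273.5791962174941 189.0401891252955 70.5
```

```bash
python3 -m crank '{"xyz":[[-0.2,0,0],[-0.5,0,0],[-1,0,0],[-1.5,0,0],[-2,0,0],[-2,0,0],[-2,0,0],[0,0,0],[0,-3,0],[0,-4,0],[0,-4,0],[-2,-4,0],[-2,-3,0],[-2,0,0],[0,0,2.5],[0,0,4],[0,0,4],[0,0,4],[0,0,0],[0,0,0]],"roll":[0,0,0,0,0,0,0,0,0,0,0,0,0,0,0,0,0,0,0,0]}'; python3 cmp.py 8 >/dev/null; python3 edge2.py 6 7 8|head -3;python3 edge.py 7 8 | grep lcd;python3 - <<'E'
import cv2
a=cv2.imread("pics/scene8.png")[150:305,230:430]; cv2.imwrite("pics/s8.png",cv2.resize(a,(760,589),interpolation=cv2.INTER_CUBIC))
E
```

```text
time: 13.1
tool_pos: [0.341, 0.3613, 0.1868]
tool_rot: [-1.571, -0.001, 0.207]
contact_force: [-0.7, -0.7, 0.5]
opening: 0.0138
6 (np.float64(0.020191189100129334), array([210.85011806, 211.85967751]), np.float64(0.07935459382631586))
7 (np.float64(0.019840651255052213), array([210.80456095, 211.79659351]), np.float64(0.07646689818865289))
8 (np.float64(0.020112588678262065), array([210.76379883, 211.76942827]), np.float64(0.0758768808881651))
  lcd 273.5791962174941 189.0401891252955 70.5
  lcd 273.5791962174941 189.0401891252955 70.5
```

View pics/d8.png

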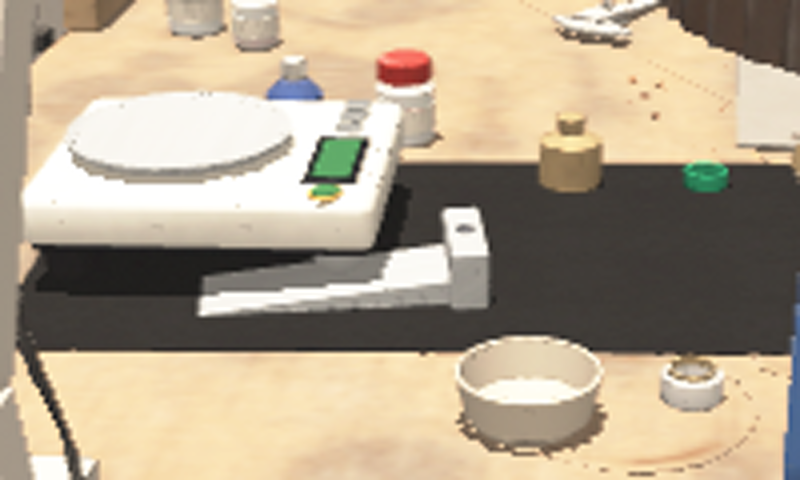

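View pics/s8.png

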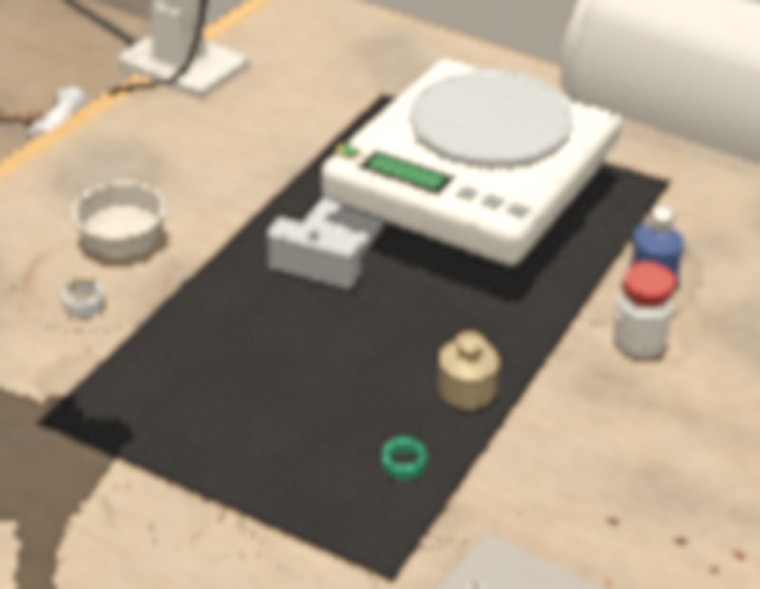

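```bash
cat > fin.py <<'E'
from h import *; import cv2
from scipy.spatial.transform import Rotation as R
from scipy.optimize import brentq
np.set_printoptions(precision=4,suppress=True)
def sl(n):
    g=cv2.cvtColor(cv2.imread(f"pics/scene{n}.png"),cv2.COLOR_BGR2GRAY).astype(float);E=[]
    for u in range(330,358):
        col=g[190:225,u]; w=np.where((col[:-1]>120)&(col[1:]<=120))[0]
        if len(w): k=w[-1]; E.append((u,190+k+(col[k]-120)/(col[k]-col[k+1])))
    E=np.array(E); f=np.polyfit(E[:,0],E[:,1],1); r=E[:,1]-np.polyval(f,E[:,0]); m=abs(r)<.5; f=np.polyfit(E[m,0],E[m,1],1)
    return f[0],np.polyval(f,[332,356]),m.sum(),np.std((E[:,1]-np.polyval(f,E[:,0]))[m])
print(sl(0),sl(8))
def pred(yaw,th):
    Rz=R.from_euler('z',yaw); ax=np.array([116,96,0])/150.6; T=R.from_rotvec(-th*ax); pv=np.array([-.058,-.048,0])
    o=np.array([.587,.259,.002])-np.r_[Rz.apply([-.058,.048,0])[:2],0]
    e=[proj("scene",o+Rz.apply(pv+T.apply(np.array(q)-pv))) for q in ([-.075,.05,.022],[-.075,-.05,.022])]
    s=(e[0][1]-e[1][1])/(e[0][0]-e[1][0]); return s,[e[1][1]+s*(u-e[1][0]) for u in(332,356)]
y=brentq(lambda y:pred(y,.0947)[0]-sl(0)[0],-.3,.4); print("yaw",y)
for th in (.0947,.024,.012,0,-.012,-.024): print(th,pred(y,th))
D=lambda u,v:((u+.5)/4-.5+190,(v+.5)/4-.5+150)
S=lambda u,v:((u+.5)/3.8-.5+230,(v+.5)/3.8-.5+150)
print("side tipL",onz("side",*D(198,316),.003),"heel back face: top l/r",onz("side",*D(489,256),.028),onz("side",*D(480,209),.028),"botL",onz("side",*D(488,306),.002))
print("scene heel BL BR",onz("scene",*S(271,265),.002),onz("scene",*S(353,287),.002))
print("housing corner fl",onz("side",*D(372,250),.022),"before",onz("side",*D(375,269),.013))
E
python3 fin.py
```

```text
(np.float64(0.3022021540559228), array([209.7557, 217.0085]), np.int64(28), np.float64(0.05185625455784176)) (np.float64(0.3591243547704356), array([207.5265, 216.1455]), np.int64(28), np.float64(0.0760157428890572))
yaw 0.05379758848066208
0.0947 (np.float64(0.30220215405592327), [np.float64(211.30517460076445), np.float64(218.5580262981066)])
0.024 (np.float64(0.3489878687636444), [np.float64(209.58681942746827), np.float64(217.96252827779574)])
0.012 (np.float64(0.35713449051682367), [np.float64(209.28634221566665), np.float64(217.85756998807042)])
0 (np.float64(0.3653456195256408), [np.float64(208.98312735597517), np.float64(217.75142222459056)])
-0.012 (np.float64(0.37362317875624956), [np.float64(208.67710339950762), np.float64(217.6440596896576)])
-0.024 (np.float64(0.3819691331011636), [np.float64(208.36819713714166), np.float64(217.5354563315696)])
side tipL [0.6413 0.2955 0.003 ] heel back face: top l/r [0.5225 0.2798 0.028 ] [0.532  0.2302 0.028 ] botL [0.5239 0.2725 0.002 ]
scene heel BL BR [0.5253 0.274  0.002 ] [0.5358 0.2231 0.002 ]
housing corner fl [0.5735 0.2647 0.022 ] before [0.5727 0.264  0.013 ]
```

```bash
cat >> fin.py <<'E'
print("----")
import edge2
from edge2 import pred as ps, slope
y2=edge2.y
a=(ps(y2+.01,0)[0]-ps(y2,0)[0])/.01; at=(ps(y2,.01)[0]-ps(y2,0)[0])/.01
b=(pred(y+.01,0)[0]-pred(y,0)[0])/.01; bt=(pred(y,.01)[0]-pred(y,0)[0])/.01
print(a,at,b,bt,"th,dyaw",np.linalg.solve([[at,a],[bt,b]],[slope("8")[0]-ps(y2,0)[0],sl(8)[0]-pred(y,0)[0]]))
E
python3 fin.py|sed -n '/----/,$p'|tail -1
```

```text
-0.4068295519044383 0.5903627953997206 -0.8144203815093953 -0.684713860401881 th,dyaw [0.0065 0.0022]
```

```bash
python3 -c "
from cell import robot
print(robot.hand_in())"
```

```text
the job is handed in; nothing more can be done
None
```

I pushed the wedge straight in under the bare foot with two slightly spread fingertips on the heel block, covering about 122 mm. I then backed the arm clear and handed the job in at about 13 s; hand-in gives no verdict.

**Wedge position:** In my last measurement the foot sat about 60 mm behind the tip and 5 mm off the wedge's centre line. The wedge lies flat, and the gripper was well clear of it.

**Force:** The push took about 4.7 N while the scale rocked up, then rose to 7, 10 and 14 N over the last few millimetres. I read that as the scale having come down on all four feet.

**Level:** Estimates disagree slightly. The wedge position puts the scale level. The housing edges, compared before and after, suggest a remaining tilt of about 0.005 rad in the side view and 0.009 in the scene view. Solved together they give about 0.0065 rad, with an uncertainty of roughly 0.004. That is inside the 0.012 limit, but not by a wide margin.

A feature-tracking check of the tilt gave about 0.022 rad, which would be over the limit. I discarded it because it fitted poorly, with errors of 0.3 to 0.8 pixels. It was run before the last 3 mm of commanded push and not repeated.

**Surroundings:** The scale appears to have slid only about 1 mm. The other things looked unmoved in the last pictures, judged by eye.

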